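Grinder: seat the grounds drawer, then hold the dose dial at its third click

ROBOT

A 6-joint arm with a two-finger parallel gripper is mounted at the origin on a cart in front of the work surface, level with it; the furniture and walls round the work are solid. World frame = base frame: x ahead of the robot, y to its left, z up, the work surface at z = 0. Lengths are in m, angles in rad, forces in N, time in s.
With the tool pointing down it reaches from about 0.375 to 0.9 m from the base axis. Payload 3.1 kg.
Tool frame: the origin (TCP) lies between the finger pads; the fingertips stand manip.finger_overhang ahead of it and the grasp point (between the pads) lies 5 mm behind it (manip.finger_overhang is the distance from the TCP to the fingertips, in m); z points along the fingers, y is the line along which they close (so a half turn about z gives the same grasp; the last joint's range is limited). The gripper opens to 85 mm and grips with 20 to 120 N. Pads are 22 mm wide; open, the fingers measure 114 mm over their backs; the gripper's body (76 mm by 85 mm) begins 54 mm behind the grasp point. The pads swing forward as they close: fully open they stand 13 mm farther back than shut.
Start: joints at [-1.323, 0.527, 1.433, -0, 1.181, -0.178], TCP at [0.259, -0.569, 0.245] pointing down, gripper open.
Joint ranges: [-3.08, 3.08], [-0.75, 2.2], [0.22, 2.44], [-1.43, 4.57], [0, 2.65], [-2.85, 2.85]. Speed limits (rad/s): [2.79, 2.79, 3.14, 3.14, 3.14, 3.14].

INTERFACE

Orientations are given as a unit quaternion [x, y, z, w].
In Python, from station import manip gives the robot as it stands.
- The arm moves only by the tool drive_tool, never from a script. Its argument "plan" is a list of rows, each a list of 7 numbers: the shift along the tool's x, y, z in m, then the turn, a rotation vector about the tool's x, y, z in degrees, then the opening, from -1 (shut) to 1 (fully open). In form: [[x, y, z, wx, wy, wz, gripper], ...]. A call has 1 to 10 rows; each row shifts and turns the commanded pose from where the row before left it, along the tool's axes as they then stand; what a row does not reach is not made up. A row lasts 1/10 s, in which the tool goes at most 50 mm and 8.59 degrees, less where a joint would pass 70% of its speed; a pose out of reach is approached as far as the arm can. A call is refused whole if a number of a shift passes 0.05 or a number of a turn 8.59, either way. A call with a gripper value outside its range is refused whole. The fingers move at their own pace and stop on an object; "newtons" is the grip in N (left out, the last holds). Time passes only in rows, so rows that do not move let the fingers close. It gives the time, the measured TCP pose, the force, the opening and the grip force at its end, in the units of the state.
- manip.sense(): the state, without advancing time (a new reading comes with each control period).
- manip.snapshot(name): name is "scene" or "top" or "wrist"; returns a dict with "image" (384x512x3 uint8, red, green, blue), "z_map" (384x512 float32, m along the optical axis (not along the pixel's ray), 0 where there is no reading), "fov_y" (degrees; the focal length in pixels is half the picture's height over the tangent of half this angle, whatever the lens; pixels are square), "cx", "cy" (the principal point, pixels), "extrinsics" (4x4, takes a point from camera to world coordinates); the wrist camera has in their place "mount" (4x4, takes a point from camera to tool coordinates, whose origin is the TCP and whose axes are the flange's). Camera axes: x right, y up, looking along -z (the intrinsics and any distortion apply to the point x, -y, -z); pixel columns grow to the right and rows downward; lengths in m; the calibration is good to about 2 mm. A picture is of the moment at which its call begins: read the wrist's pose just before it.
- manip.sign_off(): hands the job in; it is judged then, once.
The state is a dict: "t": time; "q": joint angles; "qd": joint speeds; "tau": joint torques, N m; "tcp_pos": TCP position; "tool_rot": TCP orientation; "force": force on the tool from outside, world axes, zero at the start; "ft_torque": the same for the moment, N m; "finger_gap": opening from 0.0 (shut) to 1.0 (fully open); "gripper_force": force on a finger pad.
Only numpy, scipy, OpenCV 4.12 (cv2) and the standard library are available. Lean on these libraries where they do the work, as an engineer would, in place of code of your own. Each camera call takes 0.05 s, during which the arm holds its last target. There are 200 camera calls.

TASK

Get the coffee grinder going: first push its open grounds drawer fully home until it clicks in, then turn the spring-return dial on top clockwise (seen from above), past the first and second clicks to the third, and hold it there against its spring. Finish while still holding the dial at the third click - it springs back if let go. Leave the mug and the two spice jars where they stand.

Things in the scene. Friction and masses are not known exactly. Their poses are not given: they have to be found in the camera images.
- grinder: Grey coffee grinder, fixed. Box 150 (x) x 130 (y) x 100 mm high; origin at the centre of its underside; the front, with the drawer, faces its own -x. Amber hopper with black lid, 64 mm across, on the rear of the top (axis x +41, top 152 mm). Dial on the front half, axis x -36, y 0; four raised marks round it: rest at the front, then clicks 1, 2, 3 (longest) towards +y.
- drawer_pull (a point): Middle of the drawer's pull, a level steel bar 56 mm long (along y), 10 mm thick, 43 mm above the worktop, its axis 20 mm in front of the drawer's front plate (98 mm wide, 17 to 70 mm high). Axes as the grinder's; the drawer closes along +x. With the drawer home the point is at x -96, y 0 mm of the grinder, the front plate 1 mm proud of the housing.
- grounds_drawer (a joint): Opening of the drawer in m: 0 = home, at most 0.06. It slides with about 1 N and needs about 3 N over the sprung click from 10 to 4 mm before home; past that the click pulls it home and holds it, short of that it pushes it back out a little. Pushing against the stop does no harm.
- dial_grip (a point): On the dial's axis, 124 mm above the worktop, in the dial's grip bar: black, 48 mm long (this point's x), 12 mm wide (y), from 112 to 135 mm above the worktop, on a black disc of radius 27 mm. The pointer end, with a small steel line, is at its -x: at rest it points to the grinder's front. z up; turns with the dial.
- dose_dial (a joint): Angle of the dial in rad, 0 = rest, growing clockwise seen from above. Clicks at 0.4 (first), 0.8 (second), 1.2 (third); stop at 1.55. A return spring of 0.05 N m at rest to 0.1 N m at the third click, with clicks of 0.03 N m on top, brings it back to 0 from anywhere when let go.
- mug: Striped white mug, 90 mm high, 86 mm across and 120 mm over the handle, standing on the worktop; origin at the centre of its underside. Bystander.
- spice_jar_a: Glass spice jar with a black cap, 42 mm across, 90 mm high, standing beside the grinder's right side; origin at the centre of its underside. Bystander.
- spice_jar_b: Another such spice jar, same size, beside the grinder's right side. Bystander.
Mind the look-alikes: they are no part of the job. Of the things that look like the grinder, the larger one is meant.

How it is judged:
On the way, in this order (a step that is already met when the one before it is completed fails the run):
1. the grounds drawer is home in its click while the dial is still near rest (value of joint grounds_drawer below 0.0025 m and value of joint dose_dial below 0.3 rad), for 0.3 s.
2. the dial is held at the third click by the fingers (value of joint dose_dial between 1.06 and 1.36 rad and contact force between the fingers and dose_dial above 1 N), for 0.5 s.
At the end, for the whole second after the job is handed in: The drawer is home (within 3 mm), the dial stands at the third click (1.06 to 1.36 rad) and the fingers are holding it there (contact force over 1 N); the mug and both spice jars are within 30 mm of where they stood (all of step 2 and value of joint grounds_drawer below 0.003 m and distance of each of mug, spice_jar_a, spice_jar_b from where it was at the start of the episode below 0.03 m); the arm keeps its last pose, push and grip.
It fails at once if the mug or a spice jar is shoved or knocked over (distance of any of mug, spice_jar_a, spice_jar_b from where it was at the start of the episode above 0.03 m or angle between any of mug, spice_jar_a, spice_jar_b's own z axis and vertical above 0.5 rad).
It also fails if it takes over 50 s, if anything falls off the work surface, if the arm or the gripper's body presses on something with over 40 N, if the wrist force passes 120 N, or if a joint passes its speed limit or range.

## Working session

There is one attempt and no reset: what is moved stays moved. The work goes in short steps, Python scripts to look and compute and a tool call to move; the robot and the scene stay as the last step left them, time stands still between calls to the robot, and variables do not carry over. Pictures are saved under pics/ and viewed, at most 10 in all, crops included, and the job is handed in when it is done.

Besides the shell and the picture viewer there is one more tool, called after "Request:" in YAML: its name, and indented under it one key for each argument. drive_tool: Moves the arm, as the interface text tells. Its arguments: {"type":"object","properties":{"plan":{"type":"array"},"newtons":{"type":"number"}},"required":["plan"]}

```bash
mkdir -p pics; cat > h.py <<'E'
import numpy as np, cv2, pickle
from station import manip
from scipy.spatial.transform import Rotation as R
def snap(n):
    s=manip.sense(); d=manip.snapshot(n)
    if 'mount' in d:
        T=np.eye(4);T[:3,:3]=R.from_quat(s['tool_rot']).as_matrix();T[:3,3]=s['tcp_pos'];d['extrinsics']=T@d['mount']
    return d
def pts(d):
    h,w=d['z_map'].shape; f=h/2/np.tan(np.radians(d['fov_y'])/2)
    v,u=np.mgrid[:h,:w]; z=d['z_map']
    P=np.stack([(u-d['cx'])/f*z,-(v-d['cy'])/f*z,-z],-1)
    return P@d['extrinsics'][:3,:3].T+d['extrinsics'][:3,3]
E
python3 - <<'E'
from h import *
s=manip.sense();print(s,manip.finger_overhang)
ims=[]
for n in('scene','top'):
    d=snap(n);pickle.dump(d,open(n+'.pkl','wb'));print(n,d.keys(),d['fov_y'],d['cx'],d['cy'],d['extrinsics'].round(3).tolist())
    cv2.imwrite(f'pics/{n}.png',cv2.resize(d['image'][...,::-1],(800,600),interpolation=cv2.INTER_CUBIC))
E
```

```text
{'t': 0.0, 'q': array([-1.32249727e+00,  5.28473892e-01,  1.43391241e+00, -1.72391390e-05,
        1.18139802e+00, -1.78514313e-01]), 'qd': array([ 9.48888016e-04, -1.69475691e-04, -4.68643003e-04, -5.01216062e-06,
        1.65817583e-04,  2.68240017e-04]), 'tau': array([ 1.51881586e-04, -4.42346227e+01, -1.78020483e+01, -1.82121362e-04,
        8.39654880e-03,  3.00779028e-06]), 'tcp_pos': array([ 0.25857429, -0.56824273,  0.24432563]), 'tool_rot': array([ 9.77313802e-01,  2.11793606e-01, -4.61943692e-05, -1.09488989e-03]), 'force': array([-0.5110798 , -0.42955337, -0.78648227]), 'ft_torque': array([-0.00440105, -0.02624583, -0.04751709]), 'gripper_force': 0.0, 'finger_gap': 0.9986595512525293} 0.014
scene dict_keys(['image', 'z_map', 'fov_y', 'cx', 'cy', 'extrinsics']) 48.810136819733316 249.71142302808337 187.00627960467048 [[-0.83, 0.34, -0.442, 0.044], [-0.557, -0.526, 0.642, 0.522], [-0.014, 0.779, 0.626, 0.793], [0.0, 0.0, 0.0, 1.0]]
top dict_keys(['image', 'z_map', 'fov_y', 'cx', 'cy', 'extrinsics']) 56.07634306939029 257.1501839715144 196.32755139047958 [[0.025, 0.993, -0.111, 0.445], [-1.0, 0.025, -0.001, -0.179], [0.002, 0.111, 0.994, 0.929], [0.0, 0.0, 0.0, 1.0]]
```

View pics/scene.png

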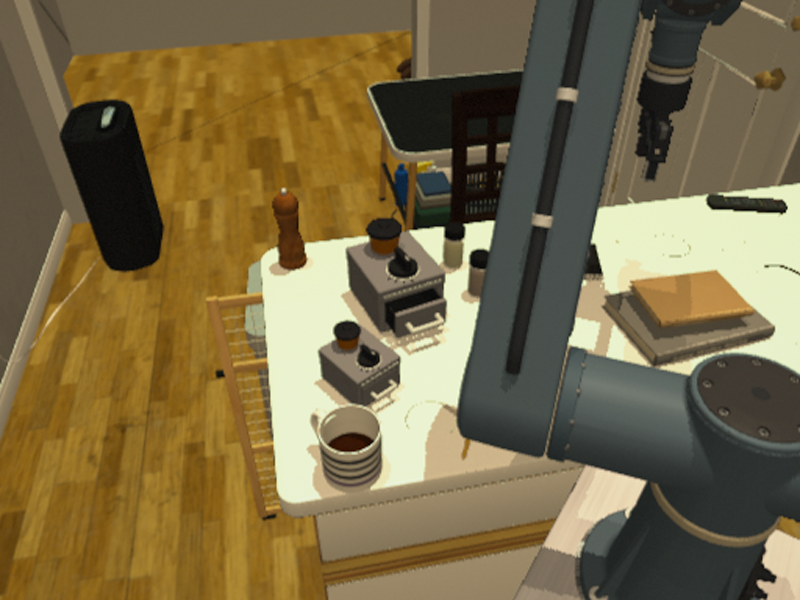

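View pics/top.png

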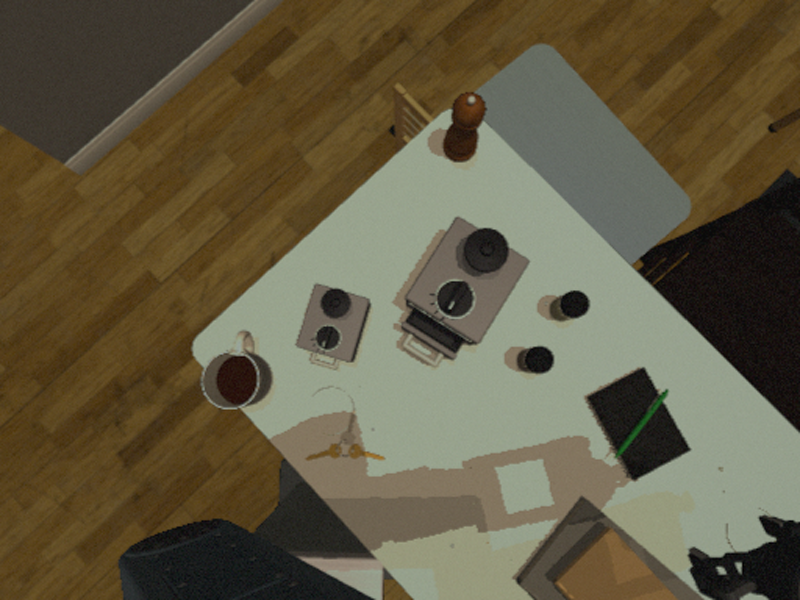

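The top view shows the larger grinder centred at about (467,280). Its dial is at (456,298), the hopper at (487,250), the open drawer's pull at (415,347), and the jars at (573,305) and (537,359). The scene view shows the same grinder at (395,280). Next I'll measure from both depth views.

```bash
python3 - <<'E'
from h import *
for n in('top','scene'):
    d=pickle.load(open(n+'.pkl','rb'));P=pts(d)
    ROI=(P[...,0]>0.3)&(P[...,0]<.75)&(P[...,1]>-.3)&(P[...,1]<.12)
    k=1.5625
    q={'top':dict(dial=(456,298),lid=(487,250),box=(440,265),pull=(415,347),jarA=(573,305),jarB=(537,359),table=(400,400),mug=(237,380)),
       'scene':dict(dial=(402,262),lid=(384,228),box=(420,245),pull=(425,325),table=(470,330))}[n]
    for a,(u,v) in q.items():print(n,a,P[int(v/k),int(u/k)].round(4))
    c=P[int(q['box'][1]/k),int(q['box'][0]/k)]
    near=np.linalg.norm(P[...,:2]-c[:2],axis=-1)<.17
    m=near&(abs(P[...,2]-.1)<.004)
    r=cv2.minAreaRect(P[m][:,:2].astype(np.float32)*1000);print('box',r,m.sum())
    rc=cv2.boxPoints(r);print(rc)
    m=near&(abs(P[...,2]-.150)<.006);print('lid',P[m].mean(0),cv2.minEnclosingCircle(P[m][:,:2].astype(np.float32)*1000))
    m=near&(abs(P[...,2]-.135)<.004)
    if n: print('grip',P[m].mean(0),m.sum(),cv2.minAreaRect(P[m][:,:2].astype(np.float32)*1000))
    m=near&(abs(P[...,2]-.048)<.004);
    Q=P[m];Q=Q[np.linalg.norm(Q[:,:2]-P[int(q['pull'][1]/k),int(q['pull'][0]/k)][:2],axis=1)<.05]
    print('pull',len(Q),cv2.minAreaRect(Q[:,:2].astype(np.float32)*1000))
E
```

```text
top dial [ 0.5503 -0.2534  0.1325]
top lid [ 0.6151 -0.2944  0.1523]
top box [ 0.6035 -0.2324  0.0997]
top pull [ 0.4815 -0.1991  0.0425]
top jarA [ 0.5484 -0.4329  0.0912]
top jarB [ 0.4679 -0.3796  0.0883]
top table [ 0.3962 -0.1791 -0.0015]
top mug [0.4232 0.0804 0.0325]
box ((556.03515625, -232.2274169921875), (177.91415405273438, 288.4804382324219), 31.595272064208984) 2663
[[ 404.69446 -155.9739 ]
 [ 555.83386 -401.69293]
 [ 707.37585 -308.48093]
 [ 556.23645  -62.7619 ]]
lid [ 0.61780865 -0.29564787  0.14689387] ((617.50830078125, -295.9740295410156), 31.72353172302246)
grip [ 0.55195917 -0.25666666  0.13500185] 113 ((561.9137573242188, -262.6346740722656), (11.76121997833252, 70.40878295898438), 58.36109924316406)
pull 167 ((486.9322204589844, -209.71597290039062), (80.874755859375, 42.47449493408203), 53.806270599365234)
scene dial [ 0.5457 -0.2437  0.1257]
scene lid [ 0.6126 -0.2856  0.1491]
scene box [ 0.646  -0.4635 -0.0037]
scene pull [ 0.4709 -0.2013  0.0469]
scene table [ 0.4263 -0.2797 -0.0012]
box ((592.477294921875, -328.44085693359375), (39.4737548828125, 69.041259765625), 58.8829231262207) 89
[[ 552.72394 -327.498  ]
 [ 611.8311  -363.17773]
 [ 632.23065 -329.38373]
 [ 573.1235  -293.70398]]
lid [ 0.61258122 -0.3048019   0.14553927] ((612.0517578125, -306.9148254394531), 16.311445236206055)
grip [ 0.61437907 -0.32831276  0.13849795] 1 ((614.3790283203125, -328.312744140625), (0.0, 0.0), 0.0)
pull 0 ((0.0, 0.0), (0.0, 0.0), 0.0)
```

```bash
python3 - <<'E'
from h import *
d=pickle.load(open('top.pkl','rb'));P=pts(d)
def comp(lo,hi,c,rad):
    m=((P[...,2]>lo)&(P[...,2]<hi)&(np.linalg.norm(P[...,:2]-c,axis=-1)<rad)).astype(np.uint8)
    n,l,st,_=cv2.connectedComponentsWithStats(m); i=1+st[1:,4].argmax(); return P[l==i]
for nm,a in dict(box=(.093,.106,(.58,-.27),.12),grip=(.128,.139,(.5505,-.254),.035),lid=(.144,.157,(.617,-.296),.05),pull=(.036,.055,(.481,-.2),.045),pullbar=(.036,.055,(.472,-.2),.03)).items():
    Q=comp(*a);r=cv2.minAreaRect(Q[:,:2].astype(np.float32)*1000);print(nm,len(Q),np.median(Q[:,2]).round(4),np.round(r[0],1),np.round(r[1],1),round(r[2],2))
im=d['image'][150:245,235:355,::-1];cv2.imwrite('pics/c1.png',cv2.resize(im,None,fx=6.2,fy=6.2,interpolation=cv2.INTER_CUBIC))
E
```

```text
box 2531 0.1002 [ 582.5 -275.2] [130.1 149.9] 59.1
grip 115 0.135 [ 551.8 -256.6] [11.8 47.7] 58.76
lid 562 0.1464 [ 617.4 -295.9] [61.  62.3] 54.11
pull 161 0.0479 [ 477.4 -211. ] [67.3 25.1] 59.06
pullbar 116 0.0479 [ 479.4 -207.3] [55.4 24.4] 57.65
```

View pics/c1.png

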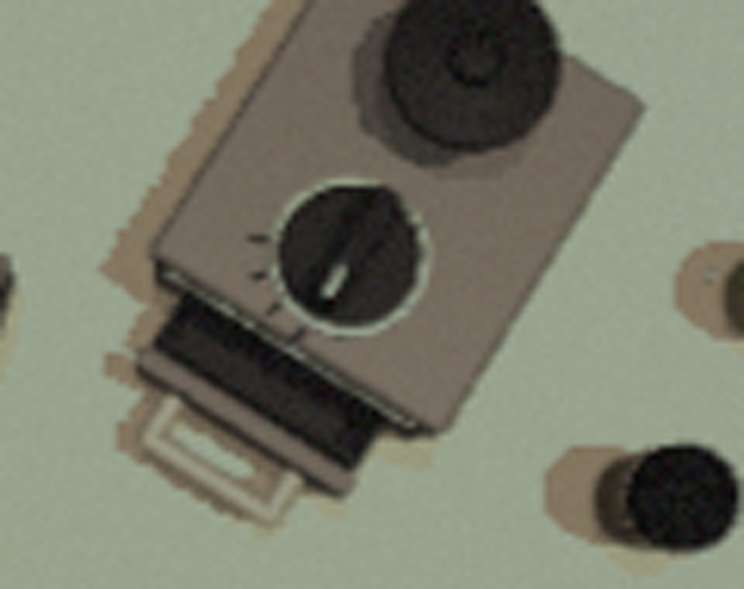

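The crop shows the dial centred at about (350,255), with its pointer line towards the front and the click marks on the left. The pull bar is centred at about (213,478), and the nearer jar is at (683,497). The measured box (130 x 150 mm, z 0.100) and the grip bar (12 x 48 mm, z 0.135) match the text. That gives a grinder centre of (0.5825,-0.2752) and a yaw of -30.9°.

Request:
drive_tool:
  plan:
    - [0.032,-0.027,0,0,0,0,-1]
    - [0.032,-0.027,0,0,0,0,-1]
    - [0.032,-0.027,0,0,0,0,-1]
    - [0.032,-0.027,0,0,0,0,-1]
    - [0.032,-0.027,0,0,0,0,-1]
    - [0.032,-0.027,0,0,0,0,-1]
    - [0.032,-0.027,0,0,0,0,-1]
    - [0.032,-0.027,0,0,0,0,-1]
    - [0.032,-0.027,0,0,0,0,-1]
    - [0.032,-0.027,0,0,0,0,-1]

```text
t: 1.1
tcp_pos: [0.4386, -0.189, 0.2451]
tool_rot: [0.977, 0.212, -0.0, -0.0]
force: [0.7, -0.2, 0.1]
finger_gap: -0.004
gripper_force: 0.0
```

Request:
drive_tool:
  plan:
    - [0,0,0,0,0,-8.5,-1]
    - [0,0,0,0,0,-8.5,-1]
    - [0,0,0,0,0,-8.5,-1]
    - [0,0,0,0,0,-8.5,-1]
    - [0,0,0,0,0,-8.5,-1]
    - [0,0,0,0,0,-8.5,-1]
    - [0,0,0,0,0,-8.5,-1]
    - [0,0,0,0,0,-8.5,-1]
    - [0,0,0,0,0,-8.5,-1]
    - [0,0,0,0,0,-8.5,-1]

```text
t: 2.1
tcp_pos: [0.438, -0.1905, 0.245]
tool_rot: [0.575, 0.818, 0.0, -0.0]
force: [-0.5, -0.7, -0.5]
finger_gap: 0.001
gripper_force: 0.0
```

Request:
drive_tool:
  plan:
    - [0,0,0,0,0,-8.5,-1]
    - [0,0,0,0,0,-8.5,-1]
    - [0,0,0,0,0,-8.5,-1]
    - [0,0,0,0,0,-8.5,-1]
    - [0,0,0,0,0,-5.6,-1]
    - [0,0,0,0,0,0,-1]
    - [0,0,0,0,0,0,-1]

```text
t: 2.8
tcp_pos: [0.4381, -0.1906, 0.2451]
tool_rot: [0.268, 0.963, 0.0, -0.0]
force: [-0.2, -0.2, -0.3]
finger_gap: 0.003
gripper_force: 0.0
```

```bash
cat >> h.py <<'E'
G=np.array([.5825,-.2752,0]);RG=R.from_euler('z',-30.9,degrees=True).as_matrix()
def g(p):return (np.asarray(p)-G)@RG
def st():
    s=manip.sense();T=R.from_quat(s['tool_rot']);x=T.as_matrix()[:,0]
    print('t',s['t'],'tcp',s['tcp_pos'].round(4),'grinder',(g(s['tcp_pos'])*1000).round(1),'yaw',np.degrees(np.arctan2(x[1],x[0])).round(2),'z',T.as_matrix()[:,2].round(4),'F',s['force'].round(2),'FG',(s['force']@RG).round(2),'tq',s['ft_torque'].round(3),'gap',s['finger_gap'].round(3),'gf',s['gripper_force'],'q',s['q'].round(3))
    return s
E
python3 - <<'E'
from h import *
st()
d=pickle.load(open('top.pkl','rb'));Q=g(pts(d));d2=pickle.load(open('scene.pkl','rb'));Q2=g(pts(d2))
for A in(Q,Q2):
    m=(abs(A[...,1])<.02)&(A[...,0]<-.08)&(A[...,0]>-.18)
    B=A[m]*1000
    for lo in range(-170,-80,4):
        k=(B[:,0]>=lo)&(B[:,0]<lo+4); print(lo,k.sum(),np.percentile(B[k,2],[10,50,90]).round(0) if k.any() else '',end=' | ')
    print()
    m=(A[...,2]>.04)&(A[...,2]<.053)&(A[...,0]<-.1)&(A[...,0]>-.17)&(abs(A[...,1])<.06);print((A[m]*1000).min(0),(A[m]*1000).max(0))
w=snap('wrist');print(w['mount'].round(3).tolist(),w['fov_y'])
E
```

```text
Traceback (most recent call last):
  File "h.py", line 18, in st
    print('t',s['t'],'tcp',s['tcp_pos'].round(4),'grinder',(g(s['tcp_pos'])*1000).round(1),'yaw',np.degrees(np.arctan2(x[1],x[0])).round(2),'z',T.as_matrix()[:,2].round(4),'F',s['force'].round(2),'FG',(s['force']@RG).round(2),'tq',s['ft_torque'].round(3),'gap',s['finger_gap'].round(3),'gf',s['gripper_force'],'q',s['q'].round(3))
                                                                                                                                                                                                                                                                     ^^^^^^^^^^^^^^^^^^^^^
AttributeError: 'float' object has no attribute 'round'
```

```bash
sed -i "s/s\['finger_gap'\].round(3)/round(s['finger_gap'],3)/" h.py
python3 - <<'E'
from h import *
st()
d=pickle.load(open('top.pkl','rb'));Q=g(pts(d));d2=pickle.load(open('scene.pkl','rb'));Q2=g(pts(d2))
for A in(Q,Q2):
    m=(abs(A[...,1])<.02)&(A[...,0]<-.08)&(A[...,0]>-.18)
    B=A[m]*1000
    for lo in range(-170,-80,4):
        k=(B[:,0]>=lo)&(B[:,0]<lo+4); print(lo,k.sum(),np.percentile(B[k,2],[10,50,90]).round(0) if k.any() else '',end=' | ')
    print()
    m=(A[...,2]>.04)&(A[...,2]<.053)&(A[...,0]<-.1)&(A[...,0]>-.17)&(abs(A[...,1])<.06);print((A[m]*1000).min(0),(A[m]*1000).max(0))
w=snap('wrist');print(w['mount'].round(3).tolist(),w['fov_y'])
cv2.imwrite('pics/w1.png',w['image'][...,::-1])
A=g(pts(w));m=(A[...,2]>.04)&(A[...,2]<.053)&(A[...,0]<-.1)&(A[...,0]>-.17)&(abs(A[...,1])<.06);print(m.sum(),(A[m]*1000).min(0) if m.any() else '',(A[m]*1000).max(0)if m.any() else '')
E
```

```text
t 2.8 tcp [ 0.4381 -0.1906  0.2451] grinder [-167.4   -1.5  245.1] yaw 148.93 z [-4.e-04  3.e-04 -1.e+00] F [-0.17 -0.23 -0.29] FG [-0.03 -0.28 -0.29] tq [-0.064 -0.028  0.027] gap 0.003 gf 0.0 q [-0.645  0.331  1.792 -0.     1.02  -1.673]
-170 830 [929. 929. 929.] | -166 24 [-1.  1.  2.] | -162 24 [-2.  0.  3.] | -158 25 [-2. -0.  2.] | -154 24 [-2.  0.  2.] | -150 25 [-1.  1.  2.] | -146 25 [-0.  1.  2.] | -142 23 [-1.  1.  3.] | -138 37 [-2.  1. 48.] | -134 26 [47. 49. 51.] | -130 26 [46. 48. 50.] | -126 12 [-1.  1. 39.] | -122 25 [-1.  1.  3.] | -118 23 [-2.  1.  3.] | -114 50 [-1. 23. 67.] | -110 29 [66. 69. 71.] | -106 27 [68. 70. 71.] | -102 10 [66. 67. 69.] | -98 42 [33. 60. 64.] | -94 5 [20. 22. 24.] | -90 25 [20. 22. 23.] | -86 24 [19. 21. 23.] | -82 11 [20. 22. 24.] | 
[-135.70318701  -37.81718008   42.20671088] [-110.60604114   40.29299132   52.15823852]
-170 17 [-4. -2. -1.] | -166 15 [-6. -3. -3.] | -162 13 [-5. -3. -1.] | -158 17 [-5. -3. -1.] | -154 12 [-5. -3. -2.] | -150 19 [-5. -3. -1.] | -146 17 [-5. -3. -1.] | -142 14 [-3. -2. 42.] | -138 50 [-4. 41. 46.] | -134 27 [-5. -1. 46.] | -130 20 [-5. -3. 41.] | -126 15 [-4. -2. -1.] | -122 13 [-5. -3. -2.] | -118 21 [-4. -3. 45.] | -114 139 [28. 48. 64.] | -110 48 [-4. 41. 67.] | -106 22 [-6. -2. 66.] | -102 13 [-4. -2. -1.] | -98 7 [-4. 59. 60.] | -94 0  | -90 0  | -86 0  | -82 0  | 
[-138.77642181  -45.97285958   40.07704075] [-103.19442602   52.24497913   52.83419764]
[[-0.0, 0.952, 0.305, 0.079], [1.0, 0.0, 0.0, -0.002], [0.0, 0.305, -0.952, -0.129], [0.0, 0.0, 0.0, 1.0]] 64.83825671471084
1026 [-136.86023078  -49.91445964   40.07036844] [-110.08243569   46.41699295   52.99820402]
```

View pics/w1.png

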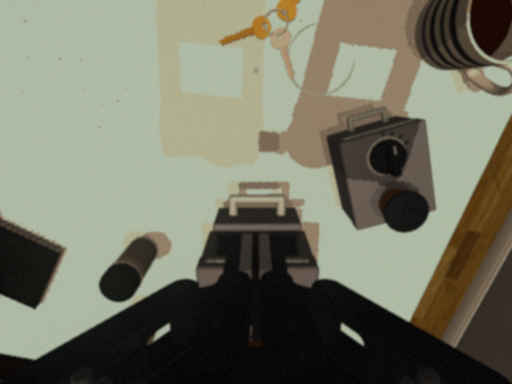

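The wrist view shows the pull bar at (258,205), centred ahead of the fingers, and the way down is clear. The bar's axis is at grinder x -131 mm with its top at z 48 mm, so the drawer is open about 35 mm. I'll lower in front of the bar.

Request:
drive_tool:
  plan:
    - [0,0.0015,0.039,0,0,0,-1]
    - [0,0,0.039,0,0,0,-1]
    - [0,0,0.039,0,0,0,-1]
    - [0,0,0.039,0,0,0,-1]
    - [0,0,0.039,0,0,0,-1]
    - [0,0,0,0,0,0,-1]
    - [0,0,0,0,0,0,-1]

```text
t: 3.55
tcp_pos: [0.4388, -0.1892, 0.0501]
tool_rot: [0.267, 0.964, 0.0, -0.001]
force: [-0.3, -0.6, 1.3]
finger_gap: 0.002
gripper_force: 0.0
```

Request:
drive_tool:
  plan:
    - [-0.008,0,0,0,0,0,-1]
    - [-0.008,0,0,0,0,0,-1]
    - [-0.008,0,0,0,0,0,-1]
    - [-0.008,0,0,0,0,0,-1]
    - [-0.005,0,0,0,0,0,-1]
    - [0,0,0,0,0,0,-1]

```text
t: 4.15
tcp_pos: [0.4721, -0.2093, 0.0508]
tool_rot: [0.267, 0.964, -0.0, 0.001]
force: [-0.1, 0.0, -0.2]
finger_gap: -0.005
gripper_force: 0.0
```

```bash
python3 -c "
from h import *
st()"
```

```text
t 4.15 tcp [ 0.4721 -0.2093  0.0508] grinder [-128.5   -0.2   50.8] yaw 149.05 z [ 0.0023 -0.0017 -1.    ] F [-0.1   0.01 -0.2 ] FG [-0.08 -0.04 -0.2 ] tq [0.016 0.008 0.037] gap -0.005 gf 0.0 q [-0.634  0.704  1.848  0.     0.587 -1.665]
```

```bash
python3 - <<'E'
from h import *
w=snap('wrist');A=g(pts(w))*1000
cv2.imwrite('pics/w2.png',w['image'][...,::-1])
m=(A[...,2]>60)&(A[...,2]<76)&(abs(A[...,1])<55)&(A[...,0]<-76)&(A[...,0]>-130);print('plate',m.sum(),np.percentile(A[m],[5,50,95],axis=0))
E
```

```text
plate 266 [[-1.28934149e+02 -4.29645354e+00  6.06167162e+01]
 [-1.21832963e+02 -1.89590875e+00  7.36796022e+01]
 [-9.26831362e+01  3.89201548e-02  7.47957886e+01]]
```

View pics/w2.png

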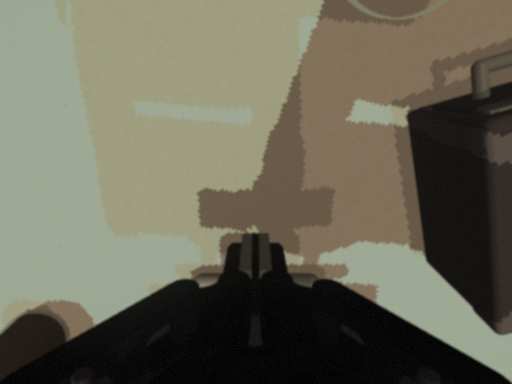

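The pull's bar ends show at (208,278) and (300,278), right behind the fingers, so the fingers are correctly in front of it. I'll keep pushing.

Request:
drive_tool:
  plan:
    - [-0.005,0,0,0,0,0,-1]
    - [-0.003,0,0,0,0,0,-1]
    - [-0.003,0,0,0,0,0,-1]
    - [-0.003,0,0,0,0,0,-1]
    - [0,0,0,0,0,0,-1]

```text
t: 4.7
tcp_pos: [0.4817, -0.2148, 0.05]
tool_rot: [0.267, 0.964, 0.001, -0.002]
force: [-3.0, 1.5, 0.5]
finger_gap: -0.003
gripper_force: 1.5
```

Request:
drive_tool:
  plan:
    - [-0.003,0,0,0,0,0,-1]
    - [-0.002,0,0,0,0,0,-1]
    - [0,0,0,0,0,0,-1]

```text
t: 5.0
tcp_pos: [0.4876, -0.2185, 0.0502]
tool_rot: [0.267, 0.964, -0.0, 0.0]
force: [-1.3, 1.4, -0.5]
finger_gap: -0.001
gripper_force: 0.9
```

```bash
python3 - <<'E'
from h import *
st()
w=snap('wrist');A=g(pts(w))*1000
m=(A[...,2]>36)&(A[...,2]<54)&(abs(A[...,1])>15)&(abs(A[...,1])<28)&(A[...,0]<-76)&(A[...,0]>-150);print('bar',m.sum(),np.percentile(A[m],[2,50,98],axis=0).round(1))
E
```

```text
t 5.0 tcp [ 0.4876 -0.2185  0.0502] grinder [-1.106e+02 -1.000e-01  5.020e+01] yaw 149.05 z [ 7.e-04 -4.e-04 -1.e+00] F [-1.28  1.4  -0.54] FG [-1.82  0.55 -0.54] tq [0.228 0.251 0.015] gap -0.001 gf 0.947355329990387 q [-0.631  0.717  1.801  0.     0.623 -1.661]
bar 457 [[-101.8  -27.7   40.9]
 [-100.4   18.9   45.5]
 [ -97.3   27.4   48.5]]
```

The drawer is near home. I'll press on until the stop shows in the force.

Request:
drive_tool:
  plan:
    - [-0.002,0,0,0,0,0,-1]
    - [-0.002,0,0,0,0,0,-1]
    - [0,0,0,0,0,0,-1]
    - [0,0,0,0,0,0,-1]

```text
t: 5.45
tcp_pos: [0.4878, -0.2185, 0.0502]
tool_rot: [0.267, 0.964, 0.001, -0.003]
force: [-7.7, 2.7, 3.5]
finger_gap: -0.004
gripper_force: 3.7
```

```bash
python3 - <<'E'
from h import *
st()
w=snap('wrist');A=g(pts(w))*1000
m=(A[...,2]>36)&(A[...,2]<54)&(abs(A[...,1])>15)&(abs(A[...,1])<28)&(A[...,0]<-76)&(A[...,0]>-150);print('bar',m.sum(),np.percentile(A[m],[2,50,98],axis=0).round(1))
E
```

```text
t 5.45 tcp [ 0.4878 -0.2185  0.0502] grinder [-110.3    0.    50.2] yaw 149.08 z [-0.0059  0.0037 -1.    ] F [-7.67  2.65  3.45] FG [-7.94 -1.66  3.45] tq [ 0.56  1.07 -0.06] gap -0.004 gf 3.6652592942118645 q [-6.300e-01  7.190e-01  1.795e+00 -1.000e-03  6.350e-01 -1.661e+00]
bar 456 [[-101.9  -27.6   41.1]
 [-100.3   18.7   45.6]
 [ -97.4   27.4   48.6]]
```

The drawer is at its stop, with 8 N and no further motion. I'll back off, lift, and go over the dial with the fingers half open.

Request:
drive_tool:
  plan:
    - [0.02,0,0,0,0,0,-1]
    - [0.03,0,0,0,0,0,-1]
    - [0,0,-0.04,0,0,0,-1]
    - [0,0,-0.04,0,0,0,-1]
    - [0,0,-0.04,0,0,0,-1]
    - [0,0,-0.04,0,0,0,-1]
    - [0,0,0,0,0,0,-0.15]
    - [0,0,0,0,0,0,-0.15]

```text
t: 6.3
tcp_pos: [0.4492, -0.1957, 0.2119]
tool_rot: [0.267, 0.964, -0.001, 0.003]
force: [0.8, 0.1, -0.9]
finger_gap: 0.327
gripper_force: 0.0
```

```bash
python3 - <<'E'
from h import *
st()
for n in('top','wrist'):
    w=snap(n);A=g(pts(w))*1000
    if n=='wrist': cv2.imwrite('pics/w3.png',w['image'][...,::-1])
    m=(A[...,2]>38)&(A[...,2]<54)&(abs(A[...,1])<24)&(A[...,0]<-79)&(A[...,0]>-150);print(n,'bar',m.sum(),np.percentile(A[m],[5,50,95],axis=0).round(1))
    m=(A[...,2]>128)&(A[...,2]<140)&(np.hypot(A[...,1],A[...,0]+36)<30);
    if m.sum()>5: print('grip',m.sum(),np.median(A[m],0),cv2.minAreaRect(A[m][:,:2].astype(np.float32)))
E
```

```text
t 6.3 tcp [ 0.4492 -0.1957  0.2119] grinder [-155.2   -0.3  211.9] yaw 149.05 z [ 0.0051 -0.0038 -1.    ] F [ 0.81  0.14 -0.94] FG [ 0.62  0.54 -0.94] tq [0.044 0.044 0.036] gap 0.327 gf 0.0 q [-0.639  0.394  1.805 -0.     0.936 -1.67 ]Traceback (most recent call last):
  File "<stdin>", line 6, in <module>
    return _quantile_unchecked(
        a, q, axis, out, overwrite_input, method, keepdims, weights)
    return _ureduce(a,
                    func=_quantile_ureduce_func,
    ...<5 lines>...
                    overwrite_input=overwrite_input,
                    method=method)
    r = func(a, **kwargs)
    result = _quantile(arr,
                       quantiles=q,
    ...<2 lines>...
                       out=out,
                       weights=wgt)
    slices_having_nans = np.isnan(arr[-1, ...])
                                  ~~~^^^^^^^^^
IndexError: index -1 is out of bounds for axis 0 with size 0
```

```bash
python3 - <<'E'
from h import *
w=snap('wrist');A=g(pts(w))*1000
cv2.imwrite('pics/w3.png',w['image'][...,::-1])
m=(A[...,2]>38)&(A[...,2]<54)&(abs(A[...,1])<24)&(A[...,0]<-79)&(A[...,0]>-150)
if m.any(): print('bar',m.sum(),np.percentile(A[m],[5,50,95],axis=0).round(1))
E
```

```text
bar 439 [[-101.5  -21.1   43.5]
 [ -98.2    2.3   46.8]
 [ -88.2   22.8   48.3]]
```

View pics/w3.png

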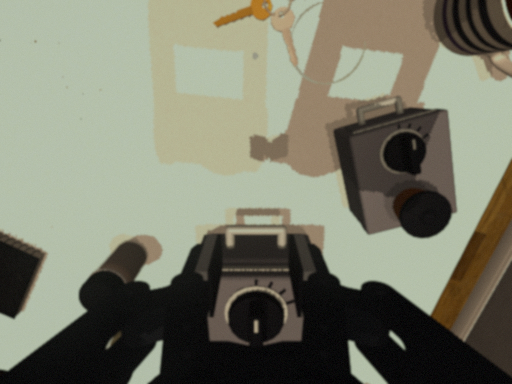

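The wrist view shows the drawer shut (bar at (257,235), x -96 mm). The dial is at (258,315) between the fingers. I'll check the 3D position of the pointer line pixel (256,326) and the grip.

```bash
python3 - <<'E'
from h import *
w=snap('wrist');A=g(pts(w))*1000
for u,v in((256,326),(256,320),(256,331),(256,340),(258,286),(258,300),(258,312)):print(u,v,A[v,u].round(1),w['image'][v,u])
m=(A[...,2]>128)&(A[...,2]<140)&(np.hypot(A[...,1],A[...,0]+36)<30)
print('grip',m.sum(),np.percentile(A[m],[2,50,98],axis=0).round(1),cv2.minAreaRect(A[m][:,:2].astype(np.float32)))
E
```

```text
256 326 [-54.2  -1.1 135.6] [166 155 127]
256 320 [-59.2  -1.1 134.4] [19 18 17]
256 331 [-49.1  -1.1 135.6] [163 150 123]
256 340 [-38.5  -1.1 134.2] [15 12 14]
258 286 [-67.5   0.9 100.2] [87 77 69]
258 300 [-60.7   0.8 111.2] [14 14 14]
258 312 [-60.2   0.7 126.1] [8 5 6]
grip 447 [[-60.6  -7.7 128.7]
 [-49.8  -1.9 134.3]
 [-34.    4.  136.2]] ((-46.855709075927734, -1.880537509918213), (29.651981353759766, 11.829906463623047), 0.18818193674087524)
```

The pointer line is at x -54..-49, z 135, so the dial is at rest with its grip centred at about (-36,-1). I'll go over it and descend.

Request:
drive_tool:
  plan:
    - [-0.03,0,0,0,0,0,-0.15]
    - [-0.03,0,0,0,0,0,-0.15]
    - [-0.03,0,0,0,0,0,-0.15]
    - [-0.029,-0.0007,0,0,0,0,-0.15]
    - [0,0,0,0,0,0,-0.15]
    - [0,0,0,0,0,0,-0.15]

```text
t: 7.05
tcp_pos: [0.5486, -0.2559, 0.2082]
tool_rot: [0.267, 0.964, 0.001, -0.002]
force: [0.5, 0.7, -0.2]
finger_gap: 0.429
gripper_force: 0.0
```

Request:
drive_tool:
  plan:
    - [0,0,0.02,0,0,0,-0.15]
    - [0,0,0.02,0,0,0,-0.15]
    - [0,0,0.02,0,0,0,-0.15]
    - [0,0,0.01,0,0,0,-0.15]
    - [0,0,0.01,0,0,0,-0.15]
    - [0,0,0,0,0,0,-0.15]
    - [0,0,0,0,0,0,-0.15]

```text
t: 7.75
tcp_pos: [0.5494, -0.2563, 0.1306]
tool_rot: [0.267, 0.964, -0.0, 0.0]
force: [0.4, 0.3, -0.1]
finger_gap: 0.427
gripper_force: 0.0
```

```bash
python3 -c "
from h import *
st()"
```

```text
t 7.75 tcp [ 0.5494 -0.2563  0.1306] grinder [-38.1  -0.8 130.6] yaw 149.06 z [ 3.e-04 -2.e-04 -1.e+00] F [ 0.44  0.33 -0.06] FG [ 0.21  0.51 -0.06] tq [ 0.056  0.042 -0.041] gap 0.427 gf 0.0 q [-0.621  0.649  1.579 -0.     0.914 -1.651]
```

Request:
drive_tool:
  plan:
    - [-0.002,0,0,0,0,0,-0.15]
    - [0,0,0,0,0,0,-1]
    - [0,0,0,0,0,0,-1]
    - [0,0,0,0,0,0,-1]
    - [0,0,0,0,0,0,-1]
    - [0,0,0,0,0,0,-1]
  newtons: 40

```text
t: 8.35
tcp_pos: [0.5521, -0.2568, 0.1313]
tool_rot: [0.267, 0.964, 0.0, 0.001]
force: [3.0, 4.3, 6.0]
finger_gap: 0.128
gripper_force: 42.2
```

```bash
python3 -c "
from h import *
st()"
```

```text
t 8.35 tcp [ 0.5521 -0.2568  0.1313] grinder [-3.550e+01  1.000e-01  1.313e+02] yaw 149.04 z [ 2.4e-03  1.0e-04 -1.0e+00] F [3.   4.33 6.  ] FG [0.35 5.26 6.  ] tq [ 0.684 -0.348 -0.007] gap 0.128 gf 42.21213161945343 q [-0.619  0.65   1.572  0.002  0.917 -1.651]
```

Gripped: the gap is about 11 mm at 42 N. Now I'll turn clockwise, which is positive about tool z.

Request:
drive_tool:
  plan:
    - [0,0.0008,0,0,0,4,-1]
    - [0,0,0,0,0,5,-1]
    - [0,0,0,0,0,5,-1]
    - [0,0,0,0,0,5,-1]
    - [0,0,0,0,0,5,-1]
    - [0,0,0,0,0,5,-1]
    - [0,0,0,0,0,5,-1]
    - [0,0,0,0,0,0,-1]

```text
t: 9.15
tcp_pos: [0.5524, -0.2565, 0.1313]
tool_rot: [0.537, 0.843, 0.0, 0.001]
force: [3.5, 3.4, 6.0]
finger_gap: 0.133
gripper_force: 42.2
```

```bash
python3 -c "
from h import *
st()"
```

```text
t 9.15 tcp [ 0.5524 -0.2565  0.1313] grinder [-35.4   0.6 131.3] yaw 114.98 z [ 2.2e-03 -5.0e-04 -1.0e+00] F [3.52 3.38 6.  ] FG [1.29 4.71 6.  ] tq [ 0.581 -0.32   0.074] gap 0.133 gf 42.21580624580383 q [-6.180e-01  6.500e-01  1.572e+00  1.000e-03  9.170e-01 -1.055e+00]
```

Half way (34°), and the spring torque is showing. I'll continue for another 35°.

Request:
drive_tool:
  plan:
    - [0,0,0,0,0,5,-1]
    - [0,0,0,0,0,5,-1]
    - [0,0,0,0,0,5,-1]
    - [0,0,0,0,0,5,-1]
    - [0,0,0,0,0,5,-1]
    - [0,0,0,0,0,5,-1]
    - [0,0,0,0,0,5.5,-1]
    - [0,0,0,0,0,0,-1]
    - [0,0,0,0,0,0,-1]
    - [0,0,0,0,0,0,-1]

```text
t: 10.15
tcp_pos: [0.5528, -0.2564, 0.1313]
tool_rot: [0.768, 0.64, 0.001, 0.001]
force: [3.3, 4.8, 5.1]
finger_gap: 0.131
gripper_force: 42.1
```

Request:
drive_tool:
  plan:
    - [0,0,0,0,0,0,-1]
    - [0,0,0,0,0,0,-1]
    - [0,0,0,0,0,0,-1]
    - [0,0,0,0,0,0,-1]
    - [0,0,0,0,0,0,-1]

```text
t: 10.65
tcp_pos: [0.5528, -0.2564, 0.1313]
tool_rot: [0.768, 0.64, 0.001, 0.001]
force: [3.3, 3.6, 4.8]
finger_gap: 0.126
gripper_force: 42.1
```

```bash
python3 - <<'E'
from h import *
st()
w=snap('wrist')
cv2.imwrite('pics/w4.png',cv2.resize(w['image'][180:384,140:380,::-1],None,fx=2.9,fy=2.9,interpolation=cv2.INTER_CUBIC))
w=snap('top')
cv2.imwrite('pics/t4.png',cv2.resize(w['image'][90:270,190:420,::-1],None,fx=3.3,fy=3.3,interpolation=cv2.INTER_CUBIC))
E
```

```text
t 10.65 tcp [ 0.5528 -0.2564  0.1313] grinder [-35.1   0.9 131.3] yaw 79.56 z [ 3.1e-03 -4.0e-04 -1.0e+00] F [3.34 3.58 4.78] FG [1.02 4.78 4.78] tq [ 0.708 -0.476  0.13 ] gap 0.126 gf 42.131184339523315 q [-0.618  0.65   1.572  0.002  0.917 -0.437]
```

View pics/w4.png

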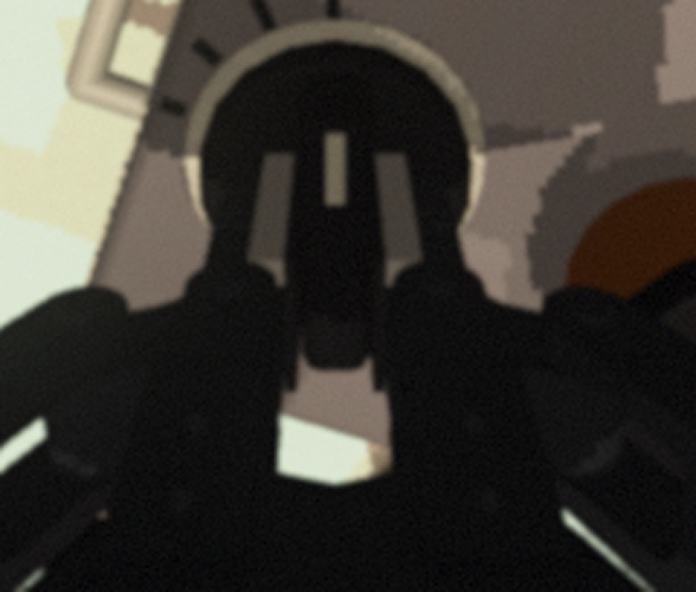

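View pics/t4.png

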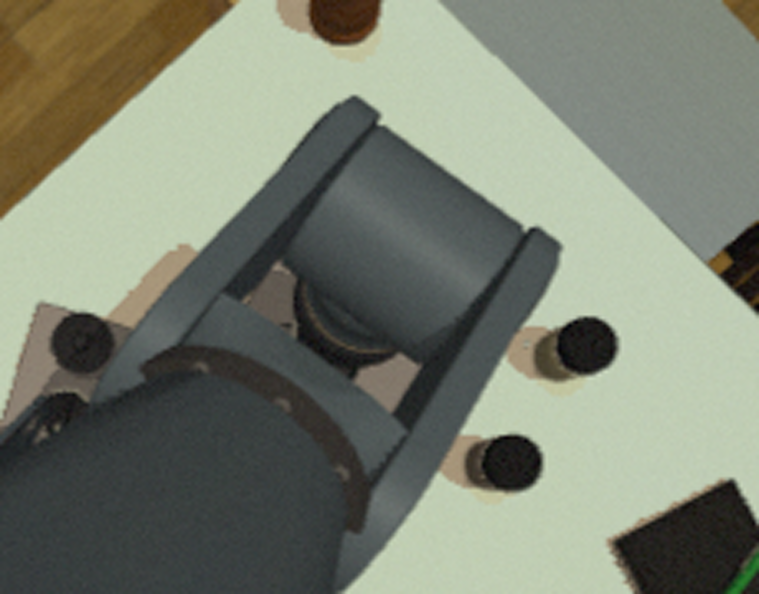

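The wrist crop shows the pointer line at (335,170), aligned with the third mark at (333,8), and the dial bar is held square between the pads. The top crop shows both jars, at (587,345) and (512,462), where they stood. The tool has turned 69.5° (1.21 rad) and step 2 has been held for over 0.5 s. I'll hand in.

```bash
python3 -c "
from station import manip
print(manip.sign_off())"
```

```text
the job is handed in; nothing more can be done
None
```

The drawer is pushed fully home and the dial is held at the third click (about 1.21 rad, 42 N grip); both jars looked unmoved in the last picture, the mug was out of that view and never approached, and the job is handed in with no verdict returned.

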